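# Try the refitted roller catch of the loaded cabinet door

### The arm

A 6-joint arm with a two-finger parallel gripper is mounted at the origin on the work surface. World frame = base frame: x ahead of the robot, y to its left, z up, the work surface at z = 0. Lengths are in m, angles in rad, forces in N, time in s.
With the tool pointing down it reaches from about 0.25 to 0.725 m from the base axis. Payload 9.7 kg.
Tool frame: the origin (TCP) lies on the centre line of the jaws, within the pads' length; the fingertips stand 19 mm ahead of it and the grasp point (between the pads) is the TCP (ctrl.tcp_to_tips is the z of the fingertips in the tool frame, in m); z points along the fingers, y is the line along which they close (so a half turn about z gives the same grasp; the last joint's range is limited). The gripper opens to 85 mm and grips with 20 to 120 N. Pads are 22 mm wide; open, the fingers measure 114 mm over their backs; the gripper's body (76 mm by 85 mm) begins 54 mm behind the grasp point. The pads swing forward as they close: fully open they stand 13 mm farther back than shut.
Start: joints at [-1.302, 0.087, 0.176, 1.66, 0, 1.571], TCP at [0.146, -0.53, 0.25] pointing down, gripper open.
Joint ranges: [-3.13, 3.13], [-0.85, 1.81], [-1.15, 1.24], [-2.2, 2.28], [-1.44, 1.52], [-3.14, 3.14]. Speed limits (rad/s): [2.22, 2.22, 2.57, 3.14, 3.14, 3.14].

### API

Orientations are given as a unit quaternion [w, x, y, z].
In Python, from plant import ctrl, eyes gives the robot as it stands.
- The arm moves only by the shell command python3 -m inch 'ROWS' [OPENING] [FORCE]. ROWS is JSON, one flat list of numbers, 4 for each row, row after row: the shift along the tool's x, y, z normalised to -1 to 1, where 1 is 1 m, then the turn about the tool's z normalised to -1 to 1, where 1 is 90 degrees. A call has 1 to 8 rows; each row shifts and turns the commanded pose from where the row before left it, along the tool's axes as they then stand; what a row does not reach is not made up. A row lasts 1/8 s, in which the tool goes at most 62.5 mm and 10.7 degrees, less where a joint would pass 70% of its speed; a pose out of reach is approached as far as the arm can. A call with a number of a shift or a turn outside -1 to 1 is refused whole. A call with a gripper value outside its range is refused whole. OPENING is the opening, from 0 (shut) to 1 (fully open), set as the call begins (- or left out, the last holds). The fingers move at their own pace and stop on an object; FORCE is the grip in N (left out, the last holds). Time passes only in rows, so rows that do not move let the fingers close. It gives the time, the measured TCP pose, the force, the opening and the grip force at its end, in the units of the state.
- ctrl.read_state(): the state, without advancing time (a new reading comes with each control period).
- eyes.snapshot(name): name is "scene" or "top"; returns the picture (400x640x3 uint8, blue, green, red); there is no depth.
- eyes.camera_model(name): a dict with "camera_matrix" (3x3 intrinsics, pixels), "R" (3x3) and "t" (3): a world point X has camera coordinates R X + t. Camera axes: x right, y down, z forward; pixel columns grow to the right and rows downward; lengths in m; the calibration is good to about 2 mm. A picture is of the moment at which its call begins. camera_model takes no time and is no camera call.
- ctrl.hand_in(): hands the job in; it is judged then, once.
The state is a dict: "time": time; "qpos": joint angles; "qvel": joint speeds; "effort": joint torques, N m; "tool_pos": TCP position; "orientation": TCP orientation; "wrist_force": force on the tool from outside, world axes, zero at the start; "wrist_torque": the same for the moment, N m; "finger_gap": finger opening in m; "gripper_force": force on a finger pad.
Only numpy, scipy, OpenCV 4.12 (cv2) and the standard library are available. Lean on these libraries where they do the work, as an engineer would, in place of code of your own. Each camera call takes 0.05 s, during which the arm holds its last target. There are 200 camera calls.

### The job

The roller catch of the little bench cabinet has just been refitted and must be tried with the door loaded: stand the steel punch foot down in the wooden pocket on the inside of the open door, push the door shut until the catch snaps, and let go so that the catch alone holds it. Then pull the door through the catch again and leave it wide open, with the punch still in its pocket. Be gentle: do not fling or slam the door, do not force it against its stop once it has snapped, and leave the other things on the bench where they are.

Things in the scene. Friction and masses are not known exactly. Their poses are not given: they have to be found in the camera images.
- cabinet: Small fixed wooden bench cabinet, 150 mm deep (its x), about 225 mm wide (its y), 175 mm high. Origin at the bench under its middle, z up; its open front is on its -x side; the door is hinged at its +y end and, shut, its free edge goes in front of or up to 24 mm inside the side wall at the -y end, whose front edge is at x = -75 mm.
- door: The cabinet's hinged wooden door: panel 14 mm thick, 208 wide, 7 to 168 mm above the bench. Origin on the hinge axis, mid-thickness, at bench height; the panel runs along the door's -y; outer face x = -7 mm, inner face x = +7 mm. It carries the handle outside, the pocket inside, and near its upper free corner inside a steel strike: a level ridge 20 mm behind the inner face, 135 mm up.
- hinge (a joint): Door angle: 0 to -0.135 rad when shut (how deep the catch and its rubber stop sit differs and is not told), grows as it opens, to 1.95 rad; damped, stays where left. Resistance starts 0.06 rad before shut: a sprung roller, riding over it takes some 13 N at the handle, then the door jumps home and the push drops at once; pulling out takes 5 N. Shut, it bears 15 N more on the stop, no more.
- handle (a point): Middle of the upright part of the steel bar handle: round bar 10 mm thick, from 70 to 150 mm above the bench (this point at 110 mm), its centre 42 mm out from the door's mid-plane (35 mm from the outer face) and 178 mm from the hinge axis; level legs of the same bar join its top and bottom ends to the door. Axes as the door's.
- hinge_point (a point): Point on the vertical hinge axis, 110 mm above the bench.
- pocket_floor (a point): Centre of the inner floor of the wooden pocket inside the door: square, open at the top, 34 x 34 mm inside, walls 5 mm, floor 30 mm and rim 85 mm above the bench; 85 mm from the hinge axis along the door, 29 mm behind the door's mid-plane (door x = +29 mm). Axes as the door's.
- punch: Upright steel doming punch, 124 mm high, 0.2 kg, round: foot 24 mm across, shaft 18 mm across up to 78 mm, thicker head 26 mm across from 86 to 112 mm with a domed top. Origin at the centre of its foot, z up through the head. Stands on a flat leather mat.
- punch_foot (a point): Centre of the underside of the punch's foot.
- soldering_block: Bystander: black block 110 x 75 x 35 mm with a flower brooch on it; leave it alone. Origin at the centre of its underside.
- hammer: Bystander: hammer lying on the bench; leave it alone. Its length runs along its x.
- dish: Bystander: small white bowl, 70 mm across, 30 mm high; leave it alone. Origin under its centre.
Not all that is in view belongs to the job. Several things look just like the punch: the one meant starts farthest from the robot's base.

How it is judged:
On the way, in this order (a step that is already met when the one before it is completed fails the run):
1. the punch stands foot down in the pocket, released, the door still open (x of punch_foot in the frame of pocket_floor between -0.017 and 0.017 m and y of punch_foot in the frame of pocket_floor between -0.017 and 0.017 m and z of punch_foot in the frame of pocket_floor below 0.01 m and angle between punch's own z axis and vertical below 0.5 rad and contact force between the fingers and punch below 0.3 N and value of joint hinge above 0.4 rad), for 0.2 s.
2. the door is shut and held at rest by the catch alone (the catch presses on it by more than 4 N), let go by the robot (value of joint hinge below 0.01 rad and contact force between door and cabinet above 4 N and contact force between each of the arm, the fingers and door below 0.1 N and velocity of joint hinge between -0.05 and 0.05 rad/s), for 0.2 s.
At the end, for the whole second after the job is handed in: The door stands open again at rest (hinge angle above 0.9 rad) and the punch stands at rest foot down in the door's pocket (foot within 17 mm of the pocket's centre line either way and 10 mm of its floor, leaning less than 0.5 rad) (x of punch_foot in the frame of pocket_floor between -0.017 and 0.017 m and y of punch_foot in the frame of pocket_floor between -0.017 and 0.017 m and z of punch_foot in the frame of pocket_floor below 0.01 m and angle between punch's own z axis and vertical below 0.5 rad and value of joint hinge above 0.9 rad and velocity of joint hinge between -0.05 and 0.05 rad/s and linear speed of punch below 0.03 m/s); the robot touches nothing.
It fails at once if the door is forced against its catch and buffer (more than 37 N between door and cabinet, which is a steady push of some 20 N on the shut door) (contact force between door and cabinet above 37 N).
It fails at once if the door is flung or slammed (faster than 4 rad/s) (velocity of joint hinge above 4 rad/s or velocity of joint hinge below -4 rad/s).
It fails at once if a bystander is shifted by more than 20 mm (distance of any of soldering_block, hammer, dish from where it was at the start of the episode above 0.02 m).
It fails at once if the punch is knocked over (angle between punch's own z axis and vertical above 1 rad).
It also fails if it takes over 72 s, if anything falls off the work surface, if the arm or the gripper's body presses on something with over 40 N, if the wrist force passes 120 N, or if a joint passes its speed limit or range.

## Working session

There is one attempt and no reset: what is moved stays moved. The work goes in short steps, Python scripts to look and compute and a shell command to move; the robot and the scene stay as the last step left them, time stands still between calls to the robot, and variables do not carry over. Pictures are saved under pics/ and viewed, at most 10 in all, crops included, and the job is handed in when it is done.

```bash
mkdir -p pics; ls; python3 - <<'E'
from plant import ctrl, eyes
import cv2, numpy as np
for n in("scene","top"):
    cv2.imwrite(f"pics/{n}0.png",eyes.snapshot(n)); m=eyes.camera_model(n)
    print(n,np.round(m["camera_matrix"],1).tolist(),np.round(m["R"],4).tolist(),np.round(m["t"],4).tolist())
s=ctrl.read_state(); print({k:np.round(v,3).tolist() for k,v in s.items()})
E
```

```text
pics
scene [[472.9, 0.0, 323.1], [0.0, 472.9, 198.9], [0.0, 0.0, 1.0]] [[-0.4024, 0.9155, -0.0006], [0.6615, 0.2903, -0.6915], [-0.6329, -0.2786, -0.7224]] [0.2933, -0.2512, 1.5817]
top [[365.1, 0.0, 319.8], [0.0, 365.1, 203.5], [0.0, 0.0, 1.0]] [[0.0039, -0.9998, -0.0207], [-0.9939, -0.0016, -0.1099], [0.1099, 0.021, -0.9937]] [-0.084, 0.5624, 1.0473]
{'time': 0.1, 'qpos': [-1.302, 0.087, 0.175, 1.66, -0.0, 1.571], 'qvel': [0.001, 0.001, 0.002, 0.001, -0.0, 0.001], 'effort': [0.0, -52.156, 46.565, 0.016, 0.0, -0.0], 'tool_pos': [0.146, -0.53, 0.25], 'orientation': [-0.001, 0.991, 0.134, -0.0], 'wrist_force': [-0.178, 0.26, -0.748], 'wrist_torque': [-0.021, -0.09, -0.006], 'gripper_force': 0.0, 'finger_gap': 0.085}
```

View pics/scene0.png

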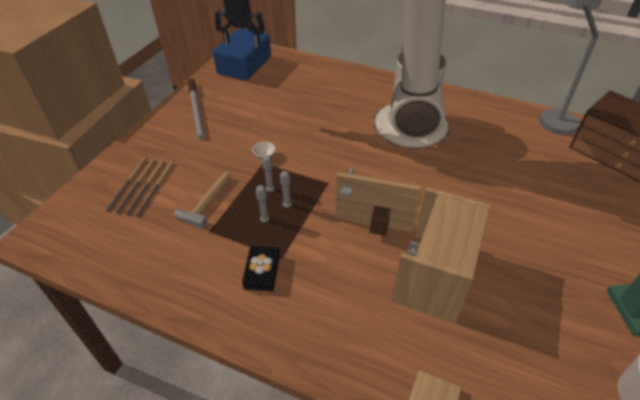

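View pics/top0.png

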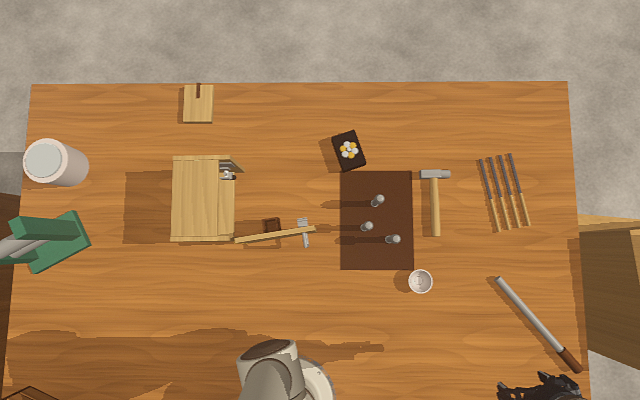

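```bash
cat > h.py <<'E'
import cv2, numpy as np
from plant import ctrl, eyes
def ray(n,u,v):
    m=eyes.camera_model(n); R=np.array(m["R"]);t=np.array(m["t"])
    d=R.T@np.linalg.solve(np.array(m["camera_matrix"]),[u,v,1.]); return -R.T@t,d/np.linalg.norm(d)
def onz(n,u,v,z):
    c,d=ray(n,u,v); return c+d*(z-c[2])/d[2]
def tri(p,q):
    (a,d),(b,e)=ray("top",*p),ray("scene",*q)
    s=np.linalg.lstsq(np.c_[d,-e],b-a,rcond=None)[0]; P,Q=a+s[0]*d,b+s[1]*e
    return (P+Q)/2,np.linalg.norm(P-Q)
def pix(n,X):
    m=eyes.camera_model(n); p=np.array(m["camera_matrix"])@(np.array(m["R"])@X+np.array(m["t"])); return p[:2]/p[2]
E
python3 - <<'E'
import cv2,numpy as np
from h import *
a=cv2.imread("pics/top0.png"); b=cv2.imread("pics/scene0.png")
A=cv2.resize(a[140:260,160:420],None,fx=3,fy=3,interpolation=cv2.INTER_CUBIC)
B=cv2.resize(b[130:320,230:500],None,fx=2.9,fy=2.9,interpolation=cv2.INTER_CUBIC)
cv2.imwrite("pics/topc.png",A);cv2.imwrite("pics/scenec.png",B)
print(ray("top",320,200)[0],ray("scene",320,200)[0])
E
```

```text
[ 0.44421344 -0.10512374  1.10079628] [1.28518314 0.24505012 0.96910464]
```

View pics/topc.png

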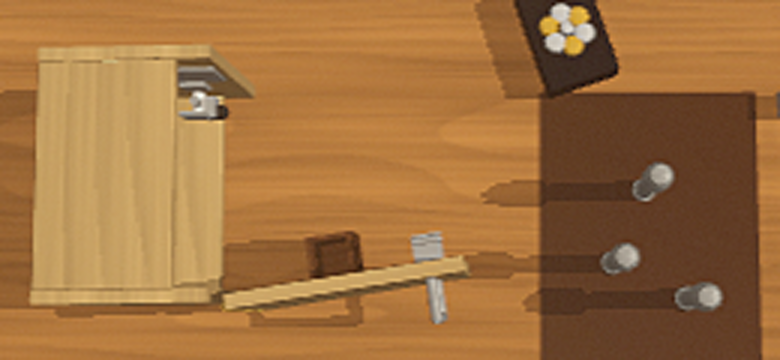

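View pics/scenec.png

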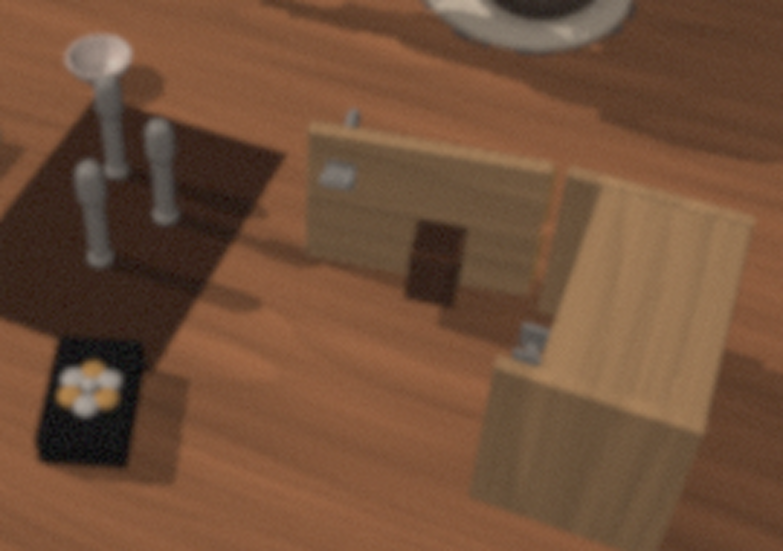

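```bash
python3 - <<'E'
from h import *
f=lambda p:((p[0]+.5)/3-.5+160,(p[1]+.5)/3-.5+140)
g=lambda p:((p[0]+.5)/2.9-.5+230,(p[1]+.5)/2.9-.5+130)
T=lambda p,z:onz("top",*f(p),z)
h,e=T((224,302),.168),T((468,266),.168)
d=e-h;print("door top",h.round(4),e.round(4),np.linalg.norm(d))
hs,es=onz("scene",*g((551,163)),.168),onz("scene",*g((310,126)),.168)
print("scene",hs.round(4),es.round(4),np.linalg.norm(hs-es))
for p in((38,47),(210,45),(30,303),(212,302)): print("cab",T(p,.175).round(4))
for p,z in(((657,178),.11),((645,193),.01),((624,257),.11),((704,296),.11)): print("punch",T(p,z).round(4),np.linalg.norm(T(p,z)[:2]))
print("scene foot",onz("scene",*g((100,259)),.004).round(4),"head",onz("scene",*g((91,178)),.1).round(4),tri(f((657,178)),g((91,175))))
# masks
a=cv2.imread("pics/top0.png").astype(int); 
s=(a.max(2)-a.min(2)<25)&(a.max(2)>90)
n,l,st,c=cv2.connectedComponentsWithStats(s[185:255,335:415].astype(np.uint8))
print(st,c+[335,185])
u=d/np.linalg.norm(d); print("dir",u, "angle from +x",np.arctan2(u[1],u[0]))
n_=np.array([-u[1],u[0],0]) # left of u
if n_[0]<0:n_=-n_
for nm,al,off in(("pocket",.085,.029),("handle",.178,-.042)): print(nm,(h+u*al+n_*off).round(4))
E
```

```text
door top [0.4524 0.1326 0.168 ] [ 0.4836 -0.0751  0.168 ] 0.21005734903820414
scene [0.4501 0.1316 0.168 ] [ 0.4891 -0.0689  0.168 ] 0.20424322486953306
cab [0.6725 0.3001 0.175 ]
cab [0.6741 0.1496 0.175 ]
cab [0.4508 0.2962 0.175 ]
cab [0.4523 0.141  0.175 ]
punch [ 0.5664 -0.2446  0.11  ] 0.6169543395451463
punch [ 0.5636 -0.2465  0.01  ] 0.6151716718303007
punch [ 0.4946 -0.214   0.11  ] 0.5388711272251049
punch [ 0.4598 -0.2852  0.11  ] 0.5410625188112258
scene foot [ 0.573  -0.2433  0.004 ] head [ 0.5624 -0.2483  0.1   ] (array([ 0.56658286, -0.2448901 ,  0.10897394]), np.float64(0.0003016613607732282))
[[   0    0   80   70 5357]
 [  36    9   13   13   80]
 [  26   36   12   10   74]
 [  50   49   15    9   89]] [[374.25144671 219.40713086]
 [377.825      199.325     ]
 [366.74324324 225.5       ]
 [392.92134831 238.23595506]]
dir [ 1.48724359e-01 -9.88878691e-01 -5.28533293e-16] angle from +x -1.4215181664317074
pocket [0.4937 0.0529 0.168 ]
handle [ 0.4373 -0.0497  0.168 ]
```

```bash
python3 -m inch '[0,0,0,0.075, 0.05,-0.024,0,0, 0.05,-0.024,0,0, 0.05,-0.024,0,0, 0.05,-0.024,0,0, 0.05,-0.024,0,0, 0.05,-0.024,0,0, 0.05,-0.024,0,0]' 1; cat >> h.py <<'E'
def to(x,y,z):
    s=ctrl.read_state(); w,a,b,c=s["orientation"]
    from scipy.spatial.transform import Rotation as Ro
    R=Ro.from_quat([a,b,c,w]).as_matrix()
    print("tool",np.round(s["tool_pos"],4),"theta",round(np.arctan2(R[1,0],R[0,0]),4),"need",np.round(R.T@(np.array([x,y,z])-s["tool_pos"]),4))
E
python3 -c "
from h import *
to(.566,-.245,.19);print(ctrl.tcp_to_tips)"
```

```text
time: 1.1
tool_pos: [0.4681, -0.3102, 0.25]
orientation: [-0.0, 0.997, 0.075, -0.0]
wrist_force: [1.1, -1.0, 0.8]
finger_gap: 0.0855
gripper_force: 0.0
tool [ 0.4681 -0.3102  0.25  ] theta 0.151 need [ 0.1066 -0.0497  0.06  ]
0.019
```

```bash
python3 -m inch '[0.035,-0.017,0,0, 0.035,-0.017,0,0, 0.0366,-0.0157,0,0, 0,0,0.03,0, 0,0,0.03,0,0,0,0,0]'; python3 -c "
from h import *
to(.566,-.245,.106)
b=eyes.snapshot('scene');cv2.imwrite('pics/s1.png',cv2.resize(b[100:300,200:340],None,fx=4,fy=3*4/3,interpolation=2)[:600])
for z in (.106,.19):print(pix('scene',np.array([.566,-.245,z])))
"
```

```text
time: 1.85
tool_pos: [0.5637, -0.2458, 0.1876]
orientation: [-0.001, 0.997, 0.076, -0.002]
wrist_force: [0.6, -0.4, -0.6]
finger_gap: 0.0855
gripper_force: 0.0
tool [ 0.5637 -0.2458  0.1876] theta 0.1512 need [ 0.0028 -0.0002  0.0816]
[261.29337768 190.68076375]
[258.02548942 166.45362039]
```

View pics/s1.png

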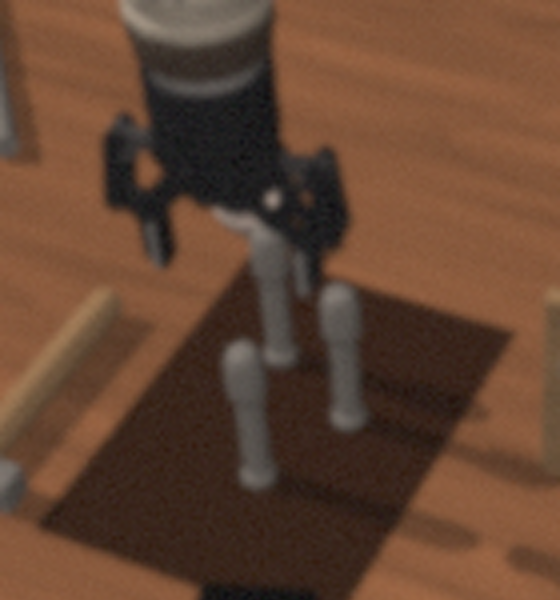

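```bash
python3 -m inch '[0.0025,0,0.028,0, 0,0,0.028,0, 0,0,0.0255,0, 0,0,0,0]' 1; python3 -m inch '[0,0,0,0,0,0,0,0,0,0,0,0,0,0,0,0,0,0,0,0]' 0 40
```

```text
time: 2.4
tool_pos: [0.5667, -0.2459, 0.1086]
orientation: [-0.0, 0.997, 0.075, -0.001]
wrist_force: [0.1, -0.3, 0.3]
finger_gap: 0.0855
gripper_force: 0.0
time: 3.02
tool_pos: [0.5676, -0.246, 0.1098]
orientation: [0.0, 0.997, 0.075, 0.001]
wrist_force: [-0.5, -0.5, 5.4]
finger_gap: 0.0244
gripper_force: 39.5
```

```bash
python3 -m inch '[0,0,-0.03,0, 0,0,-0.035,0, 0,0,-0.035,0, 0.0075,-0.045,0,0, 0.0075,-0.045,0,0, 0.0075,-0.045,0,0, 0.0075,-0.045,0,0,0,0,0,0]'; python3 -m inch '[0.0075,-0.045,0,0, 0.0075,-0.045,0,0,0,-0.024,0,0,0,0,0,0]';  python3 -c "
from h import *
to(.4937,.0529,.20)
b=eyes.snapshot('scene');cv2.imwrite('pics/s2.png',cv2.resize(b[100:250,300:500],None,fx=4,fy=4,interpolation=2))
cv2.imwrite('pics/s2f.png',b);cv2.imwrite('pics/t2f.png',eyes.snapshot('top'))
"
```

```text
time: 4.03
tool_pos: [0.5696, -0.0608, 0.2085]
orientation: [-0.0, 0.997, 0.077, -0.0]
wrist_force: [0.6, -0.4, -2.4]
finger_gap: 0.0248
gripper_force: 40.3
time: 4.53
tool_pos: [0.5673, 0.0522, 0.2084]
orientation: [0.0, 0.997, 0.076, -0.0]
wrist_force: [0.8, 0.8, -2.7]
finger_gap: 0.0247
gripper_force: 40.4
tool [0.5673 0.0522 0.2084] theta 0.1527 need [-0.0726 -0.0119  0.0085]
```

View pics/s2.png

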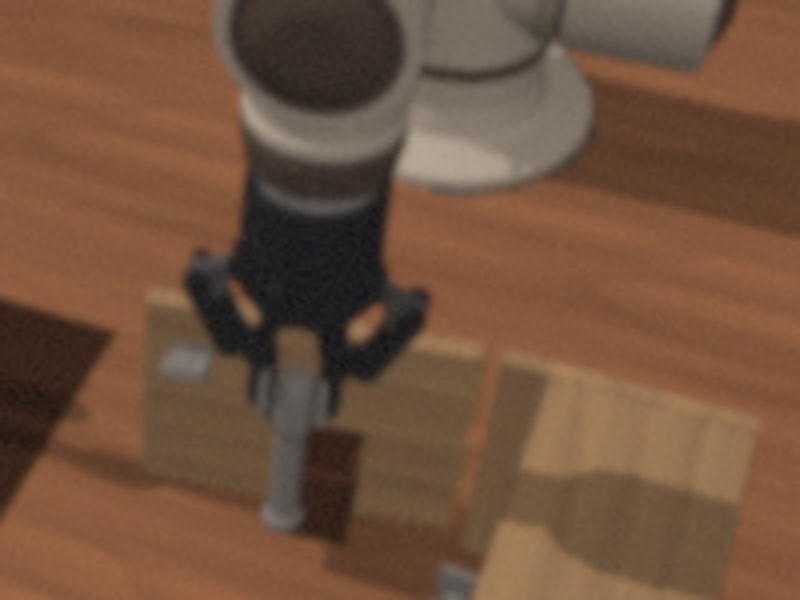

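```bash
python3 - <<'E'
from h import *
f=lambda p:((p[0]+.5)/3-.5+160,(p[1]+.5)/3-.5+140)
g=lambda p:((p[0]+.5)/2.9-.5+230,(p[1]+.5)/2.9-.5+130)
n=np.array([.989,.149,0])
for a in((308,239),(357,232),(333,235.5)): print("top",onz("top",*f(a),.085)-.022*n)
for a in((417,220),(467,226),(442,223)): print("sc",onz("scene",*g(a),.085)-.022*n)
# brown pocket mask in both
for nm in("top0","scene0"):
    a=cv2.imread(f"pics/{nm}.png"); hsv=cv2.cvtColor(a,cv2.COLOR_BGR2HSV)
    x0,y0,x1,y1=(255,210,290,235) if nm=="top0" else (365,200,400,240)
    k=(hsv[y0:y1,x0:x1,2]<85).astype(np.uint8)
    N,l,s,c=cv2.connectedComponentsWithStats(k); i=1+s[1:,4].argmax(); print(nm,s[i],c[i]+[x0,y0])
T=ctrl.read_state()["tool_pos"]
for z in(.2,.1): print(pix("scene",np.array([T[0],T[1],z])))
print("foot: onz", onz("scene",300+284.5/4-.4,100+519/4-.4,.1))
E
```

```text
top [0.49001773 0.07355258 0.085     ]
top [0.49666163 0.02788584 0.085     ]
top [0.49334119 0.05024941 0.085     ]
sc [0.45858378 0.02800766 0.085     ]
sc [0.44775924 0.07055711 0.085     ]
sc [0.45316027 0.04932655 0.085     ]
top0 [ 9  9 17 14 68] [271.07352941 225.91176471]
scene0 [  4   6  22  31 518] [379.99034749 220.45366795]
[372.54951151 199.22358674]
[369.42855357 227.98768859]
foot: onz [0.57030604 0.05500602 0.1       ]
```

```bash
python3 -m inch '[-0.024,-0.004,0,0, -0.024,-0.004,0,0, -0.024,-0.004,0,0, 0,0,0,0,0,0,0,0]';  python3 -c "
from h import *
to(.4945,.053,.15)
b=eyes.snapshot('scene');cv2.imwrite('pics/s3.png',cv2.resize(b[160:260,330:450],None,fx=6,fy=6,interpolation=2))
"
```

```text
time: 5.25
tool_pos: [0.495, 0.0517, 0.2089]
orientation: [0.0, 0.997, 0.075, 0.0]
wrist_force: [0.1, 0.8, -2.0]
finger_gap: 0.0242
gripper_force: 40.4
tool [0.495  0.0517 0.2089] theta 0.1498 need [-0.0004 -0.0014  0.0589]
```

View pics/s3.png

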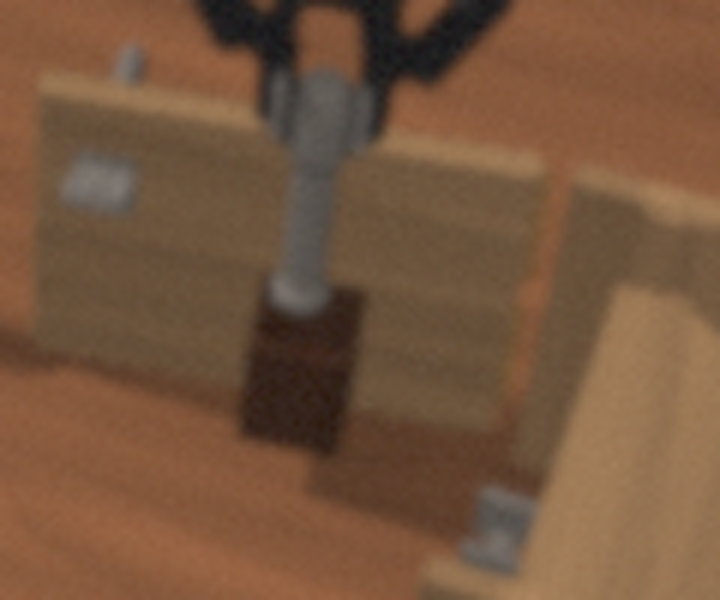

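```bash
python3 - <<'E'
from h import *
b=cv2.imread('pics/s3.png'); c=lambda p:((p[0]+.5)/6-.5+330,(p[1]+.5)/6-.5+160)
n=np.array([.989,.149,0]);u=np.array([.149,-.989,0])
for p,z,o in(((240,435),.025,(22,22)),((337,455),.025,(22,-22)),((265,273),.085,(-22,22)),((367,290),.085,(-22,-22))):
    print("pocket",(onz("scene",*c(p),z)-n*o[0]/1e3-u*o[1]/1e3).round(4))
print("foot",onz("scene",*c((300,296)),.101).round(4))
h=cv2.cvtColor(b,cv2.COLOR_BGR2HSV); k=((h[...,2]<75)).astype(np.uint8); k[:262]=0
N,l,s,cc=cv2.connectedComponentsWithStats(k);i=1+s[1:,4].argmax();print(s[i],cc[i])
for y in range(270,450,15):
    x=np.flatnonzero(l[y]==i); print(y,x.min() if len(x) else 0,x.max() if len(x) else 0,end="; ")
# foot extents: grey (low sat)
g=(h[...,1]<60)&(h[...,2]>70)
for y in range(150,320,12):
    x=np.flatnonzero(g[y,250:380]);print("\n",y,x.min()+250 if len(x) else 0,x.max()+250 if len(x) else 0,end="")
E
```

```text
pocket [0.4935 0.0575 0.025 ]
pocket [0.4938 0.0559 0.025 ]
pocket [0.497  0.0565 0.085 ]
pocket [0.4955 0.0558 0.085 ]
foot [0.4997 0.053  0.101 ]
[  240   288   124   170 14965] [302.60006682 373.08205814]
270 0 0; 285 0 0; 300 261 363; 315 258 361; 330 255 358; 345 254 355; 360 249 354; 375 247 351; 390 243 350; 405 241 347; 420 243 346; 435 249 341; 
 150 291 360
 162 294 338
 174 294 333
 186 291 331
 198 292 331
 210 290 330
 222 288 326
 234 287 324
 246 285 324
 258 284 322
 270 281 320
 282 269 325
 294 268 329
 306 274 323
 318 0 0
```

```bash
python3 -m inch '[-0.0015,-0.0033,0,0, 0,0,0.01,0, 0,0,0.012,0, 0,0,0.012,0, 0,0,0.012,0,0,0,0,0]'; python3 -c "
from h import *
to(.4945,.053,.137)
b=eyes.snapshot('scene');cv2.imwrite('pics/s4.png',cv2.resize(b[160:260,330:450],None,fx=6,fy=6,interpolation=2))
"
```

```text
time: 6.05
tool_pos: [0.4919, 0.0555, 0.1615]
orientation: [0.0, 0.997, 0.075, -0.001]
wrist_force: [0.4, 0.2, -2.1]
finger_gap: 0.0243
gripper_force: 40.4
tool [0.4919 0.0555 0.1615] theta 0.151 need [0.0022 0.0028 0.0245]
```

```bash
python3 -m inch '[0,0,0.01,0, 0,0,0.008,0,0,0,0.003,0,0,0,0,0]'
```

```text
time: 6.6
tool_pos: [0.4924, 0.0555, 0.1416]
orientation: [0.0, 0.997, 0.075, -0.0]
wrist_force: [-0.1, 0.1, -2.1]
finger_gap: 0.0248
gripper_force: 40.4
```

```bash
python3 -m inch '[0,0,0.002,0,0,0,0,0]'
```

```text
time: 6.85
tool_pos: [0.4926, 0.0555, 0.1399]
orientation: [-0.0, 0.997, 0.075, 0.0]
wrist_force: [0.5, -0.1, -2.1]
finger_gap: 0.0247
gripper_force: 40.4
```

```bash
python3 -m inch '[0,0,0.002,0,0,0,0,0]'; python3 -m inch '[0,0,0.0015,0,0,0,0,0]'
```

```text
time: 7.1
tool_pos: [0.4933, 0.0557, 0.1396]
orientation: [-0.0, 0.997, 0.075, 0.002]
wrist_force: [-0.4, 0.3, 8.6]
finger_gap: 0.0244
gripper_force: 41.6
time: 7.35
tool_pos: [0.494, 0.0559, 0.1396]
orientation: [-0.0, 0.997, 0.076, 0.003]
wrist_force: [-2.4, 1.4, 17.0]
finger_gap: 0.0245
gripper_force: 42.5
```

```bash
python3 -m inch '[0,0,-0.003,0,0,0,0,0,0,0,0,0,0,0,0,0]' 0.7; python3 -m inch '[0,0,-0.03,0,0,0,-0.04,0,0,0,-0.05,0,0,0,-0.05,0,0,0,0,0]'; python3 -c "
from h import *
to(.4945,.053,.15)
b=eyes.snapshot('scene');cv2.imwrite('pics/s5.png',cv2.resize(b[130:280,310:470],None,fx=4,fy=4,interpolation=2))
t=eyes.snapshot('top');cv2.imwrite('pics/t5.png',t)
"
```

```text
time: 7.85
tool_pos: [0.4924, 0.0555, 0.139]
orientation: [0.0, 0.997, 0.075, -0.0]
wrist_force: [-0.4, -0.1, 0.2]
finger_gap: 0.0595
gripper_force: 0.0
time: 8.48
tool_pos: [0.4934, 0.0556, 0.313]
orientation: [-0.0, 0.997, 0.075, 0.003]
wrist_force: [-0.1, 0.0, -0.4]
finger_gap: 0.0601
gripper_force: 0.0
tool [0.4934 0.0556 0.313 ] theta 0.151 need [-0.0003  0.0027  0.163 ]
```

View pics/s5.png

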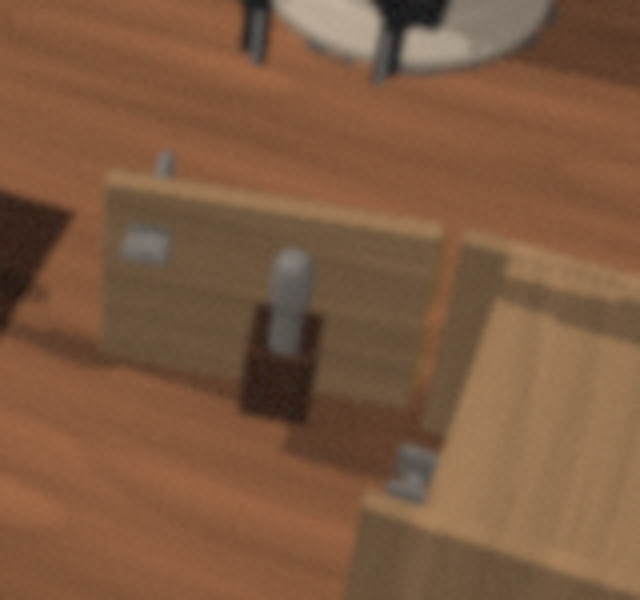

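```bash
python3 - <<'E'
from h import *
f=lambda p:((p[0]+.5)/3-.5+160,(p[1]+.5)/3-.5+140)
a=onz("top",*f((428,279)),.155); b=onz("top",*f((439,321)),.155); d=(b-a)/np.linalg.norm(b-a)
print(a,b,d,"bar",b-.005*d)
g=lambda p:((p[0]+.5)/4-.5+310,(p[1]+.5)/4-.5+130)
print("scene bar top",onz("scene",*g((165,153)),.155))
for H in((.452,.132),(.4515,.1345)):
  for psi in(-1.4215,-1.40):
    print(H,psi,H+.1829*np.array([np.cos(psi-.2317),np.sin(psi-.2317)]))
to(.437,-.049,.137)
E
```

```text
[ 0.47285237 -0.04025687  0.155     ] [ 0.43693199 -0.05003902  0.155     ] [-0.9648614  -0.26275936  0.        ] bar [ 0.44175629 -0.04872523  0.155     ]
scene bar top [ 0.44353191 -0.04818467  0.155     ]
(0.452, 0.132) -1.4215 [ 0.43694542 -0.05027937]
(0.452, 0.132) -1.4 [ 0.4408676  -0.05056089]
(0.4515, 0.1345) -1.4215 [ 0.43644542 -0.04777937]
(0.4515, 0.1345) -1.4 [ 0.4403676  -0.04806089]
tool [0.4927 0.0555 0.3091] theta 0.1509 need [-0.0709  0.095   0.1721]
```

```bash
python3 -m inch '[-0.034,0.048,0,0, -0.034,0.0474,0,0, 0,0,0.04,0, 0,0,0.05,0,0,0,0,0]' 0.6; python3 -c "
from h import *
to(.440,-.049,.137)
b=eyes.snapshot('scene');t=eyes.snapshot('top')
A=cv2.resize(b[110:250,310:450],(560,560),interpolation=2);cv2.imwrite('pics/s6.png',A)
"
```

```text
time: 9.2
tool_pos: [0.4372, -0.0489, 0.2148]
orientation: [-0.001, 0.997, 0.075, -0.004]
wrist_force: [-0.4, -0.6, 0.2]
finger_gap: 0.0511
gripper_force: 0.0
tool [ 0.4372 -0.0489  0.2148] theta 0.1506 need [0.0034 0.0007 0.0778]
```

```bash
python3 -m inch '[0.002,0,0.015,0, 0,0,0.02,0, 0,0,0.02,0, 0,0,0.02,0,0,0,0,0]'; python3 -c "
from h import *
to(.440,-.049,.137)"
```

```text
time: 9.93
tool_pos: [0.4415, -0.0485, 0.1437]
orientation: [-0.0, 0.997, 0.076, -0.001]
wrist_force: [-0.4, 0.5, 0.4]
finger_gap: 0.0511
gripper_force: 0.0
tool [ 0.4415 -0.0485  0.1437] theta 0.1514 need [-0.0016  0.0002  0.0067]
```

Clear so far; down 7 mm more, then close on the bar.

```bash
python3 -m inch '[0,0,0.007,0,0,0,0,0]'; python3 -m inch '[0,0,0,0,0,0,0,0,0,0,0,0,0,0,0,0,0,0,0,0,0,0,0,0]' 0 40;python3 -c "
from h import *
to(.440,-.049,.137)"
```

```text
time: 10.18
tool_pos: [0.4418, -0.0487, 0.1376]
orientation: [0.0, 0.997, 0.075, 0.0]
wrist_force: [0.1, -0.2, -0.0]
finger_gap: 0.0515
gripper_force: 0.0
time: 10.92
tool_pos: [0.4419, -0.0472, 0.1377]
orientation: [-0.002, 0.997, 0.076, 0.001]
wrist_force: [0.0, 11.9, 2.4]
finger_gap: 0.0087
gripper_force: 39.0
tool [ 0.4419 -0.0472  0.1377] theta 0.1523 need [-0.0021  0.0015  0.0007]
```

```bash
python3 -m inch '[0,-0.0015,0,0,0,0,0,0]'; python3 -m inch '[0.009,0.0019,0,-0.032, 0.009,0.0019,0,-0.032,0.009,0.0019,0,-0.032,0.009,0.0019,0,-0.032,0,0,0,0]';python3 -c "
from h import *
to(.440,-.049,.137)"
```

```text
time: 11.18
tool_pos: [0.4416, -0.0471, 0.1377]
orientation: [-0.0, 0.997, 0.076, 0.0]
wrist_force: [0.9, 3.7, 3.5]
finger_gap: 0.0088
gripper_force: 39.2
time: 11.8
tool_pos: [0.4787, -0.0458, 0.1377]
orientation: [-0.001, 0.984, 0.176, 0.0]
wrist_force: [-0.3, 6.6, 5.1]
finger_gap: 0.0091
gripper_force: 39.6
tool [ 0.4787 -0.0458  0.1377] theta 0.3534 need [-0.0374 -0.0104  0.0007]
```

```bash
python3 -m inch '[0.009,0.0012,0,-0.032, 0.009,0.0012,0,-0.032,0.009,0.0019,0,-0.032,0.009,0.0019,0,-0.032,0.009,0.0019,0,-0.032,0.009,0.0019,0,-0.032,0.009,0.0019,0,-0.032,0,0,0,0]';python3 -c "
from h import *
to(.440,-.049,.137)"
```

```text
time: 12.8
tool_pos: [0.5394, -0.0263, 0.1377]
orientation: [-0.0, 0.939, 0.345, 0.0]
wrist_force: [-0.8, 2.2, 4.9]
finger_gap: 0.0086
gripper_force: 39.7
tool [ 0.5394 -0.0263  0.1377] theta 0.705 need [-0.0904 -0.0471  0.0006]
```

```bash
python3 -m inch '[0.009,0.0018,0,-0.032, 0.009,0.0018,0,-0.032,0.009,0.0019,0,-0.032,0.009,0.0019,0,-0.032,0.009,0.0019,0,-0.032,0.009,0.0019,0,-0.032,0.009,0.0019,0,-0.032,0,0,0,0]';python3 -c "
from h import *
from scipy.optimize import least_squares
to(.440,-.049,.137)
P=np.array([(.4416,-.0471),(.4787,-.0458),(.5394,-.0263),ctrl.read_state()['tool_pos'][:2]])
r=least_squares(lambda h:np.linalg.norm(P-h,axis=1)-.1829,[.452,.132]);print(r.x,r.fun)
d=P-r.x;print(np.arctan2(d[:,1],d[:,0])+.2317)"
```

```text
time: 13.8
tool_pos: [0.5899, 0.0129, 0.1377]
orientation: [-0.001, 0.864, 0.504, 0.0]
wrist_force: [-4.0, 3.9, 5.6]
finger_gap: 0.0088
gripper_force: 39.8
tool [0.5899 0.0129 0.1377] theta 1.0572 need [-0.1275 -0.1001  0.0007]
[0.45404559 0.13541146] [ 3.53073083e-05 -1.90720466e-05 -4.49434352e-05  3.49566676e-05]
[-1.40718168 -1.20387336 -0.85344188 -0.50243486]
```

```bash
python3 -m inch '[0.009,0.0013,0,-0.032, 0.009,0.0018,0,-0.032,0.009,0.0018,0,-0.032,0.009,0.0019,0,-0.032,0.009,0.0019,0,-0.032,0.009,0.0019,0,-0.032,0,0,0,0]'; cat >> h.py <<'E'
def door():
    s=ctrl.read_state(); w,a,b,c=s["orientation"]
    from scipy.spatial.transform import Rotation as Ro
    R=Ro.from_quat([a,b,c,w]).as_matrix(); d=np.array(s["tool_pos"])[:2]-[.45405,.1354]
    print("psi",round(np.arctan2(d[1],d[0])+.2317,4),"r-err mm",round(1e3*(np.hypot(*d)-.1829),2),"theta-pi/2",round(np.arctan2(R[1,0],R[0,0])-np.pi/2,4),"F tool",np.round(R.T@s["wrist_force"],1),"t",s["time"],"gap",s["finger_gap"])
E
python3 -c "
from h import *
door()"
```

```text
time: 14.68
tool_pos: [0.6201, 0.0585, 0.1377]
orientation: [-0.0, 0.778, 0.628, 0.0]
wrist_force: [-3.4, 1.7, 4.8]
finger_gap: 0.0088
gripper_force: 39.8
psi -0.2021 r-err mm 0.13 theta-pi/2 -0.2122 F tool [ 0.9 -3.7 -4.8] t 14.675 gap 0.008833720077015356
```

```bash
python3 -m inch '[0.0036,0.0004,0,-0.0127,0.0036,0.0008,0,-0.0127,0.0036,0.0008,0,-0.0127,0.0036,0.0008,0,-0.0127,0.0036,0.0008,0,-0.0127,0,0,0,0]' >/dev/null; python3 -c "
from h import *
door()"; python3 -m inch '[0.0036,0.0008,0,-0.0127,0.0036,0.0008,0,-0.0127,0.0036,0.0008,0,-0.0127,0,0,0,0]' >/dev/null; python3 -c "
from h import *
door()"
```

```text
psi -0.1026 r-err mm 0.11 theta-pi/2 -0.1127 F tool [ 0.4 -3.1 -4.9] t 15.425 gap 0.008933766597111427
psi -0.0423 r-err mm 0.16 theta-pi/2 -0.0529 F tool [ 1.5 -2.2 -6.5] t 15.925 gap 0.009086609461201666
```

```bash
for i in 1; do python3 -m inch '[0.0036,0.0008,0,-0.0127,0,0,0,0]' >/dev/null; python3 -c "
from h import *
door()"; python3 -m inch '[0.0036,0.0008,0,-0.0127,0,0,0,0]' >/dev/null; python3 -c "
from h import *
door()"; python3 -m inch '[0.0018,0.0004,0,-0.0064,0,0,0,0]' >/dev/null; python3 -c "
from h import *
door()"; done
```

```text
psi -0.0224 r-err mm 0.17 theta-pi/2 -0.033 F tool [ 1.6 -1.7 -6.4] t 16.175 gap 0.008820461455304844
psi -0.0044 r-err mm 0.2 theta-pi/2 -0.0134 F tool [-0.8 -3.1 -6.3] t 16.425 gap 0.008987678206451261
psi -0.0016 r-err mm 0.22 theta-pi/2 -0.0046 F tool [-6.5 -4.2 -7.2] t 16.675 gap 0.00938179374678848
```

```bash
python3 -m inch '[0.0012,0.0002,0,-0.004,0,0,0,0]' >/dev/null; python3 -c "
from h import *
door()"; python3 -m inch '[0.0008,0.0002,0,-0.003,0,0,0,0]' >/dev/null; python3 -c "
from h import *
door()"
```

```text
psi 0.0023 r-err mm 0.25 theta-pi/2 0.0012 F tool [-10.4  -4.7  -7.4] t 16.925 gap 0.008602574370064191
psi 0.009 r-err mm 0.22 theta-pi/2 0.0061 F tool [-6.7 -3.7 -6.4] t 17.175 gap 0.008633340810957705
```

```bash
python3 -m inch '[0.0015,0.0003,0,-0.005,0,0,0,0]' >/dev/null; python3 -c "
from h import *
door()"; python3 -m inch '[0.0015,0.0003,0,-0.005,0,0,0,0]' >/dev/null; python3 -c "
from h import *
door()"
```

```text
psi 0.0214 r-err mm 0.2 theta-pi/2 0.0146 F tool [-3.1 -3.4 -5.3] t 17.425 gap 0.008568962292581963
psi 0.0328 r-err mm 0.2 theta-pi/2 0.023 F tool [-0.6 -1.6 -6.2] t 17.675 gap 0.008514457813646953
```

```bash
python3 -m inch '[0.0012,0.0002,0,-0.004,0,0,0,0]' >/dev/null; python3 -c "
from h import *
door()"; python3 -m inch '[0.0012,0.0002,0,-0.004,0,0,0,0]' >/dev/null; python3 -c "
from h import *
door()"
```

```text
psi 0.0419 r-err mm 0.18 theta-pi/2 0.0296 F tool [ 1.  -0.8 -5.6] t 17.925 gap 0.008943010922399075
psi 0.0507 r-err mm 0.17 theta-pi/2 0.0363 F tool [ 3.3  0.4 -5.4] t 18.175 gap 0.009058520171434995
```

```bash
python3 -m inch '[0.001,0.0002,0,-0.0035,0,0,0,0]' >/dev/null; python3 -c "
from h import *
door()";  python3 -m inch '[0.001,0.0002,0,-0.0035,0,0,0,0]' >/dev/null; python3 -c "
from h import *
door()"
```

```text
psi 0.0537 r-err mm 0.2 theta-pi/2 0.0414 F tool [ 0.6 -0.5 -5.6] t 18.425 gap 0.009074805065667548
psi 0.0549 r-err mm 0.21 theta-pi/2 0.0462 F tool [-3.2 -1.3 -5.8] t 18.675 gap 0.008780806318229814
```

```bash
python3 -m inch '[0,0,0,0,0,0,0,0,0,0,0,0,0,0,0,0,0,0,0,0,0,0,0,0,0,0,0,0]' 0.45; python3 -c "
from h import *
door()
b=eyes.snapshot('scene');t=eyes.snapshot('top')
cv2.imwrite('pics/s7.png',np.hstack([cv2.resize(b[110:310,310:510],(400,400),interpolation=2),cv2.resize(t[130:270,150:290],(400,400),interpolation=2)]))"
```

```text
time: 19.55
tool_pos: [0.6341, 0.1039, 0.1373]
orientation: [0.0, 0.691, 0.723, 0.0]
wrist_force: [-0.4, -0.5, 0.5]
finger_gap: 0.0386
gripper_force: 0.0
psi 0.0588 r-err mm -0.08 theta-pi/2 0.0464 F tool [-0.5 -0.5 -0.5] t 19.55 gap 0.038628197730374174
```

View pics/s7.png

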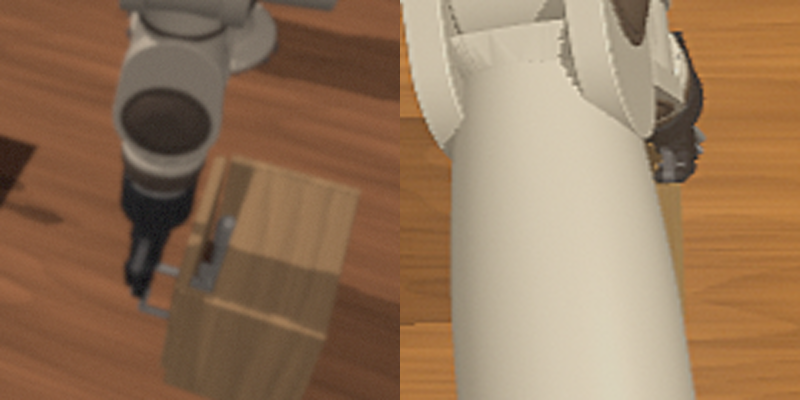

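```bash
python3 -m inch '[0,0,0,0,0,0,0,0,0,0,0,0,0,0,0,0]' >/dev/null; python3 -m inch '[0,0,0,0,0,0,0,0,0,0,0,0,0,0,0,0,0,0,0,0]' 0 40 >/dev/null; python3 -c "
from h import *
door()"; python3 -m inch '[-0.0018,-0.0004,0,0.0064,-0.0018,-0.0004,0,0.0064,-0.0018,-0.0004,0,0.0064,0,0,0,0]' >/dev/null; python3 -c "
from h import *
door()"
```

```text
psi 0.0587 r-err mm -0.0 theta-pi/2 0.0464 F tool [-0.3  0.4 -0. ] t 20.775 gap 0.008684004790768756
psi 0.0252 r-err mm -0.03 theta-pi/2 0.0155 F tool [-2.2 -0.1 -1.5] t 21.275 gap 0.00892378586201246
```

```bash
python3 -m inch '[-0.0018,-0.0004,0,0.0064,-0.0018,-0.0004,0,0.0064,0,0,0,0]' >/dev/null; python3 -c "
from h import *
door()"; python3 -m inch '[-0.0036,-0.0009,0,0.0127,-0.0036,-0.0009,0,0.0127,0,0,0,0]' >/dev/null; python3 -c "
from h import *
door()"
```

```text
psi 0.0023 r-err mm -0.03 theta-pi/2 -0.0054 F tool [-6.5 -1.4 -2.2] t 21.65 gap 0.00865971221585873
psi -0.0333 r-err mm -0.09 theta-pi/2 -0.0445 F tool [-0.4 -0.2 -3.4] t 22.025 gap 0.008641668111669602
```

```bash
python3 -m inch '[-0.006,-0.0015,0,0.0212,-0.0088,-0.0023,0,0.0318,-0.0088,-0.0023,0,0.0318,-0.0088,-0.0023,0,0.0318,-0.0088,-0.0023,0,0.0318,-0.0088,-0.0023,0,0.0318,-0.0088,-0.0023,0,0.0318,0,0,0,0]' >/dev/null; python3 -c "
from h import *
door()"; python3 -m inch '[-0.0088,-0.0023,0,0.0318,-0.0088,-0.0023,0,0.0318,-0.0088,-0.0023,0,0.0318,-0.0088,-0.0023,0,0.0318,-0.0088,-0.0023,0,0.0318,-0.0088,-0.0023,0,0.0318,0,0,0,0]' >/dev/null; python3 -c "
from h import *
door()"
```

```text
psi -0.3713 r-err mm -0.22 theta-pi/2 -0.3791 F tool [-1.7  5.6 -0.7] t 23.025 gap 0.008974444732115035
psi -0.669 r-err mm -0.34 theta-pi/2 -0.678 F tool [-2.3  7.5 -1.5] t 23.9 gap 0.009065731477176861
```

```bash
python3 -m inch '[-0.0088,-0.0018,0,0.0318,-0.0088,-0.0018,0,0.0318,-0.0088,-0.0023,0,0.0318,-0.0088,-0.0023,0,0.0318,-0.0088,-0.0023,0,0.0318,-0.0088,-0.0023,0,0.0318,-0.0088,-0.0023,0,0.0318,0,0,0,0]' >/dev/null; python3 -c "
from h import *
door()"; python3 -m inch '[-0.0088,-0.0018,0,0.0318,-0.0088,-0.0018,0,0.0318,-0.0088,-0.0023,0,0.0318,-0.0088,-0.0023,0,0.0318,-0.004,-0.001,0,0.0145,0,0,0,0]' >/dev/null; python3 -c "
from h import *
door()"
```

```text
psi -1.0179 r-err mm -0.37 theta-pi/2 -1.0274 F tool [-2.   6.4 -2.2] t 24.9 gap 0.00859256963382946
psi -1.2362 r-err mm -0.35 theta-pi/2 -1.2485 F tool [-2.   4.9 -2.7] t 25.65 gap 0.008979978907211325
```

```bash
python3 -m inch '[0,0,0,0,0,0,0,0,0,0,0,0,0,0,0,0]' 0.5 >/dev/null; python3 -m inch '[0,0,-0.02,0,0,0,-0.03,0,0,0,-0.04,0,0,0,-0.04,0,0,0,-0.04,0,0,0,0,0,0,0,0,0,0,0,0,0]'; python3 -c "
from h import *
b=eyes.snapshot('scene')
cv2.imwrite('pics/s8.png',cv2.resize(b[110:310,220:500],(784,560),interpolation=2))"
```

```text
time: 27.15
tool_pos: [0.4728, -0.0459, 0.3061]
orientation: [-0.0, 0.987, 0.16, -0.001]
wrist_force: [-0.7, 0.4, -0.1]
finger_gap: 0.043
gripper_force: 0.0
```

View pics/s8.png

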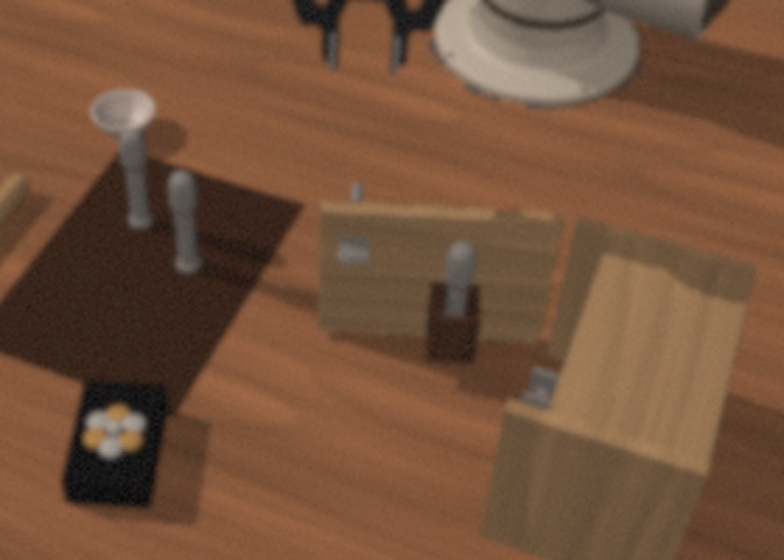

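The picture shows the door wide open, with the punch upright in its pocket at about (460,280). The bystanders haven't moved and the gripper is clear.

```bash
python3 -c "
from plant import ctrl
print(ctrl.hand_in())"
```

```text
the job is handed in; nothing more can be done
None
```

I stood the punch in the door's pocket, pushed the door shut until the catch snapped, let go so the catch held it, then pulled it back through and left it wide open (about 1.25 rad) with the punch upright; the job is handed in, and no verdict came back.

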